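# Set out the colour standards for the photometer

## Robot

A 6-joint arm with a two-finger parallel gripper is mounted at the origin on the work surface. World frame = base frame: x ahead of the robot, y to its left, z up, the work surface at z = 0. Lengths are in m, angles in rad, forces in N, time in s.
With the tool pointing down it reaches from about 0.325 to 0.85 m from the base axis. Payload 4.4 kg.
Tool frame: the origin (TCP) lies at the very end of the fingers, on their centre line; the grasp point (between the pads) lies ctrl.grip_point_offset behind it (ctrl.grip_point_offset is the distance from the TCP to the grasp point, in m); z points along the fingers, y is the line along which they close (so a half turn about z gives the same grasp; the last joint's range is limited). The gripper opens to 94 mm and grips with 3 to 60 N. Pads are 16 mm wide; open, the fingers measure 119 mm over their backs; the gripper's body (75 mm by 177 mm) begins 78 mm behind the grasp point.
Start: joints at [-1.431, 0.207, 1.542, -0, 1.393, -0.15], TCP at [0.164, -0.551, 0.205] pointing down, gripper open.
Joint ranges: [-2.73, 2.73], [-0.86, 2.22], [0.23, 2.46], [-1.11, 4.25], [0.08, 2.63], [-2.82, 2.82]. Speed limits (rad/s): [2.79, 2.79, 3.14, 3.14, 3.14, 3.14].

## Interface

Orientations are given as a unit quaternion [w, x, y, z].
In Python, from workcell import ctrl, jaws, vision, job_done, regions_of, pinpoint gives the robot as it stands. Calls block until the motion is done:
- ctrl.move_to(position, orientation): joint-space move of the TCP to a pose.
- ctrl.move_linear(position, rot=None, max_speed=0.15, f_stop=None): straight line of the TCP; rot=None keeps the orientation; max_speed is the mean speed in m/s. With f_stop (N) it stops when the force on the tool has changed by that much, and returns True; else False.
- ctrl.move_joints(angles): joint-space move.
- jaws.open_jaws() and jaws.gripper_close(): open the fingers fully, or close them until they stop; the grip force is fixed at half the most.
- ctrl.hold(seconds).
- ctrl.inverse_kinematics(position, orientation): joint angles nearest the present ones, or None.
- ctrl.get_state(): the state.
- vision.camera(name): name is "scene" or "top" or "wrist"; returns the picture (384x512x3 uint8, red, green, blue); there is no depth.
- vision.get_calibration(name): a dict with "K" (3x3 intrinsics, pixels), "R" (3x3) and "t" (3): a world point X has camera coordinates R X + t. Camera axes: x right, y down, z forward; pixel columns grow to the right and rows downward; lengths in m; the calibration is good to about 2 mm. A picture is of the moment at which its call begins: read the wrist's pose just before it. get_calibration takes no time and is no camera call; for the wrist camera it gives the pose at the moment of the call.
A pose or a line that the arm cannot do raises ctrl.PlanningError and nothing moves.
- job_done(): hands the job in; it is judged then, once.
Trained networks look in the newest picture that a camera, given by its name, has taken for a name from the list of things; names that differ only in an ending like _2 or _b are one class to them, and where a whole thing is asked for, a point or a joint stands for the part that bears it (a point fixed in the world has none). Each returns a list of dicts, best first, with "confidence" (0 to 1); they miss things now and then, are a little off and sometimes report something else, mostly with a low value. They report only what shows in the picture. A call takes as long as a camera call.
- regions_of(query, camera): "mask" (384x512 bool, what is visible of it) and "bbox" ([left, top, right, bottom] as shares, 0 to 1, of the picture: columns of its width, rows of its height, round what is visible of it).
- pinpoint(query, camera): "position" ([column, row] as shares, 0 to 1, of the picture: columns of its width, rows of its height: a listed point, or the origin of a listed thing).
The state is a dict: "t": time; "q": joint angles; "joint_vel": joint speeds; "joint_torque": joint torques, N m; "tool_pos": TCP position; "ee_rot": TCP orientation; "contact_force": force on the tool from outside, world axes, zero at the start; "moment": the same for the moment, N m; "width": finger opening in m; "grip_force": force on a finger pad.
Only numpy, scipy, OpenCV 4.12 (cv2) and the standard library are available. Lean on these libraries where they do the work, as an engineer would, in place of code of your own. Each camera call takes 0.05 s, during which the arm holds its last target. There are 200 camera calls.

## Task

Set out the four sealed pink colour standards for calibrating the photometer: stand them upright on the white board, one in the middle of each printed ring, in order of shade with the palest in the ring nearest the photometer and the darkest farthest from it. They are glass, so set each one down gently and do not drop or tip any over; leave the amber vial among them where it stands.

Things in the scene. Friction and masses are not known exactly. Their poses are not given: they have to be found in the camera images.
- standard_a_mid (a point): Colour standard, the PALEST of the four, a very pale pink; upright sealed glass vial, a solid-filled colour standard: cylindrical body 36 mm across up to 42 mm, then a shoulder and an aluminium crimp cap 21 mm across with a flip-off disc; 64 mm tall in all. Shoulder and cap disc show its tint from above. About 65 g. This point lies on its axis half-way up, 32 mm above its underside; z is up along its axis.
- standard_b_mid (a point): Colour standard, the second palest, mid pink; upright sealed glass vial, a solid-filled colour standard: cylindrical body 36 mm across up to 42 mm, then a shoulder and an aluminium crimp cap 21 mm across with a flip-off disc; 64 mm tall in all. Shoulder and cap disc show its tint from above. About 65 g. This point lies on its axis half-way up, 32 mm above its underside; z is up along its axis.
- standard_c_mid (a point): Colour standard, the second darkest, strong magenta; upright sealed glass vial, a solid-filled colour standard: cylindrical body 36 mm across up to 42 mm, then a shoulder and an aluminium crimp cap 21 mm across with a flip-off disc; 64 mm tall in all. Shoulder and cap disc show its tint from above. About 65 g. This point lies on its axis half-way up, 32 mm above its underside; z is up along its axis.
- standard_d_mid (a point): Colour standard, the DARKEST, a deep wine red, nearly black; upright sealed glass vial, a solid-filled colour standard: cylindrical body 36 mm across up to 42 mm, then a shoulder and an aluminium crimp cap 21 mm across with a flip-off disc; 64 mm tall in all. Shoulder and cap disc show its tint from above. About 65 g. This point lies on its axis half-way up, 32 mm above its underside; z is up along its axis.
- ring1: Printed dark blue ring, 56 mm inside and 62 mm outside diameter, number 1 of four in a straight row 75 mm apart, at one end of the row (the +y end of the board). The rings are printed on a fixed white board, 94 x 330 mm and 8 mm thick, lying on the bench. Origin: the centre of the ring on the top face of the board; its y axis runs along the row, z is up.
- ring2: Printed dark blue ring, 56 mm inside and 62 mm outside diameter, number 2 of four in a straight row 75 mm apart, between the ends. The rings are printed on a fixed white board, 94 x 330 mm and 8 mm thick, lying on the bench. Origin: the centre of the ring on the top face of the board; its y axis runs along the row, z is up.
- ring3: Printed dark blue ring, 56 mm inside and 62 mm outside diameter, number 3 of four in a straight row 75 mm apart, between the ends. The rings are printed on a fixed white board, 94 x 330 mm and 8 mm thick, lying on the bench. Origin: the centre of the ring on the top face of the board; its y axis runs along the row, z is up.
- ring4: Printed dark blue ring, 56 mm inside and 62 mm outside diameter, number 4 of four in a straight row 75 mm apart, at the other end of the row (the -y end of the board). The rings are printed on a fixed white board, 94 x 330 mm and 8 mm thick, lying on the bench. Origin: the centre of the ring on the top face of the board; its y axis runs along the row, z is up.
- photometer_front (a point): The photometer: fixed white instrument 240 mm deep, 180 wide, 120 high, with a sloping dark keypad and display and a round grey cell cover. It stands beyond one end of the row (which end varies), set back a little; a white vortex mixer with a blue cup, 165 mm high, is beyond the other. Point: middle of the lower front edge (towards the robot), on the bench; x points to its back.
- amber_vial_mid (a point): An amber (brown) vial of the same shape and size as the standards, standing among them; not one of the set. This point lies on its axis, 32 mm above its underside.

How it is judged:
At the end, for the whole second after the job is handed in: Every standard stands upright (within about 6 degrees) on the board, its axis within 12 mm of the centre of its own ring, in order of shade from the palest in the ring nearest the photometer to the darkest in the ring farthest from it, released and at rest (((horizontal distance between photometer_front and ring1 below 0.28 m and horizontal distance between standard_a_mid and ring1 below 0.012 m and horizontal distance between standard_b_mid and ring2 below 0.012 m and horizontal distance between standard_c_mid and ring3 below 0.012 m and horizontal distance between standard_d_mid and ring4 below 0.012 m) or (horizontal distance between photometer_front and ring4 below 0.28 m and horizontal distance between standard_a_mid and ring4 below 0.012 m and horizontal distance between standard_b_mid and ring3 below 0.012 m and horizontal distance between standard_c_mid and ring2 below 0.012 m and horizontal distance between standard_d_mid and ring1 below 0.012 m)) and angle between each of standard_a_mid, standard_b_mid, standard_c_mid, standard_d_mid's own z axis and vertical below 0.1 rad and z of standard_a_mid in the frame of ring1 between 0.028 and 0.036 m and linear speed of each of standard_a, standard_b, standard_c, standard_d below 0.02 m/s and z of standard_b_mid in the frame of ring1 between 0.028 and 0.036 m and z of standard_c_mid in the frame of ring1 between 0.028 and 0.036 m and z of standard_d_mid in the frame of ring1 between 0.028 and 0.036 m); the robot touches nothing.
It fails at once if a colour standard is tipped over (more than about 35 degrees) (angle between any of standard_a_mid, standard_b_mid, standard_c_mid, standard_d_mid's own z axis and vertical above 0.6 rad).
It fails at once if a colour standard is let go in the air (more than about 35 mm above the board) and dropped ((contact force between the fingers and standard_a below 0.01 N and height (world z) of standard_a_mid above 0.075 m) or (contact force between the fingers and standard_b below 0.01 N and height (world z) of standard_b_mid above 0.075 m) or (contact force between the fingers and standard_c below 0.01 N and height (world z) of standard_c_mid above 0.075 m) or (contact force between the fingers and standard_d below 0.01 N and height (world z) of standard_d_mid above 0.075 m)).
It fails at once if the amber vial is moved by more than 20 mm (distance of amber_vial_mid from where it was at the start of the episode above 0.02 m).
It also fails if it takes over 96 s, if anything falls off the work surface, if the arm or the gripper's body presses on something with over 40 N, if the wrist force passes 120 N, or if a joint passes its speed limit or range.

## Working session

There is one attempt and no reset: what is moved stays moved. The work goes in short steps, each a Python script; the robot and the scene stay as the last script left them, time stands still between calls to the robot, and variables do not carry over. Pictures are saved under pics/ and viewed, at most 14 in all, crops included, and the job is handed in when it is done.

```bash
mkdir -p pics; python3 - <<'E'
from workcell import ctrl, jaws, vision, regions_of, pinpoint
import cv2,numpy as np
ims=[]
for n in ["top","scene"]:
    im=vision.camera(n); cv2.imwrite(f"pics/{n}0.png",im[:,:,::-1])
    c=vision.get_calibration(n); print(n,np.round(c["K"],1).tolist(),np.round(c["R"],3).tolist(),np.round(c["t"],3).tolist())
for q in ["standard_a_mid","amber_vial_mid","ring1","ring2","ring3","ring4","photometer_front"]:
    print(q,[(round(d["confidence"],2),np.round(np.array(d["position"])*[512,384],1).tolist()) for d in pinpoint(q,"top")])
print(ctrl.grip_point_offset,ctrl.get_state())
E
```

```text
top [[393.5, 0.0, 251.6], [0.0, 393.5, 192.2], [0.0, 0.0, 1.0]] [[0.017, -1.0, 0.004], [-0.971, -0.018, -0.24], [0.24, 0.0, -0.971]] [0.002, 0.546, 0.819]
scene [[468.6, 0.0, 266.2], [0.0, 468.6, 186.7], [0.0, 0.0, 1.0]] [[-0.04, 0.999, 0.009], [0.559, 0.03, -0.829], [-0.828, -0.028, -0.56]] [-0.005, -0.242, 1.377]
standard_a_mid [(0.71, [254.4, 230.1])]
amber_vial_mid [(0.54, [315.8, 237.0])]
ring1 [(0.93, [284.4, 178.9]), (0.92, [221.2, 170.3]), (0.71, [191.0, 169.2]), (0.55, [251.5, 173.6])]
ring2 [(0.93, [284.4, 178.9]), (0.92, [221.2, 170.3]), (0.71, [191.0, 169.2]), (0.55, [251.5, 173.6])]
ring3 [(0.93, [284.4, 178.9]), (0.92, [221.2, 170.3]), (0.71, [191.0, 169.2]), (0.55, [251.5, 173.6])]
ring4 [(0.93, [284.4, 178.9]), (0.92, [221.2, 170.3]), (0.71, [191.0, 169.2]), (0.55, [251.5, 173.6])]
photometer_front [(0.79, [347.3, 181.9])]
0.0188 {'t': 0.45, 'q': array([-1.43152339e+00,  2.06670637e-01,  1.54162331e+00, -1.79375164e-05,
        1.39351834e+00, -1.50514595e-01]), 'joint_vel': array([ 0.00125828, -0.00030431, -0.00197126,  0.00062321, -0.0001352 ,
       -0.00083288]), 'joint_torque': array([ 2.24852943e-05, -3.70413923e+01, -2.81346971e+01,  6.97554275e-02,
        2.95143330e-02, -5.95072970e-05]), 'tool_pos': array([ 0.16427028, -0.55095801,  0.20534793]), 'ee_rot': array([-1.09864060e-04,  9.89521016e-01,  1.44388875e-01, -8.21062627e-06]), 'contact_force': array([ 0.14977673, -0.36592396, -0.3534108 ]), 'moment': array([ 0.03473143, -0.06756578,  0.03538836]), 'grip_force': 0.0, 'width': 0.09430696789248263}
```

View pics/top0.png

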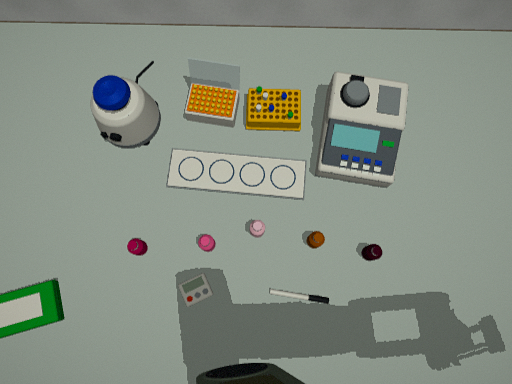

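View pics/scene0.png

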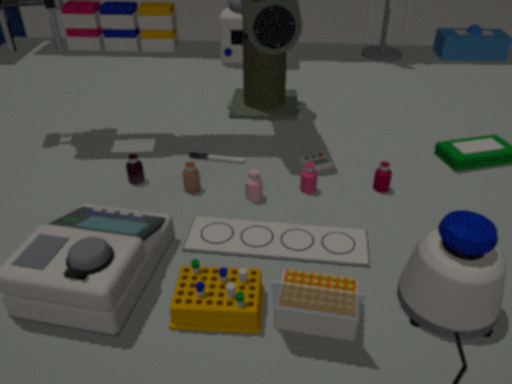

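```bash
cat > h.py <<'E'
from workcell import ctrl, jaws, vision, job_done, regions_of, pinpoint
import cv2,numpy as np
def ray(px,z,c):
    K,R,t=(np.array(c[k]) for k in "KRt")
    d=R.T@np.linalg.solve(K,[px[0],px[1],1.]); o=-R.T@t
    return (o+d*(z-o[2])/d[2])[:2]
def down(psi): return [0,np.cos(psi/2),np.sin(psi/2),0]
def find(q,cam,z,c):
    return [(round(d["confidence"],2),np.round(ray(np.array(d["position"])*[512,384],z,c),4).tolist()) for d in pinpoint(q,cam)]
def shot(name,cam="wrist"):
    c=vision.get_calibration(cam); im=vision.camera(cam); cv2.imwrite(f"pics/{name}.png",im[:,:,::-1]); return c
E
python3 - <<'E'
from h import *
c=vision.get_calibration("top"); vision.camera("top")
for n,p in dict(c=(137,246),b=(207,242),a=(257.5,227.5),amber=(316,239),d=(372,251)).items(): print(n,ray(p,.05,c))
print(find("ring1","top",.008,c)); print(find("photometer_front","top",0,c))
w=vision.get_calibration("wrist"); s=ctrl.get_state()
print("cam",-np.array(w["R"]).T@w["t"]-s["tool_pos"], np.array(w["R"])[2], w["K"][0][0])
for psi in (np.pi/2,-np.pi/2):
  for p in ([.53,.07,.3],[.37,.28,.01],[.36,-.28,.01],[.53,.2,.3],[.53,-.05,.018]):
    q=ctrl.inverse_kinematics(p,down(psi)); print(psi>0,p,None if q is None else np.round(q,2))
E
```

```text
c [0.42248614 0.2640449 ]
b [0.43411748 0.10935592]
a [ 0.46864427 -0.00249537]
amber [ 0.44515236 -0.13333417]
d [ 0.42075839 -0.25689794]
[(0.91, [0.5948, -0.058]), (0.83, [0.6176, 0.1611]), (0.64, [0.6005, 0.0104]), (0.58, [0.6118, 0.0862])]
[(0.77, [0.5872, -0.2276])]
cam [0.06500948 0.02017574 0.17904565] [-0.22967972 -0.06889332 -0.97082488] 294.5205811136241
True [0.53, 0.07, 0.3] [-0.03  0.06  1.51 -0.    1.57 -0.03]
True [0.37, 0.28, 0.01] [ 0.46  0.24  1.96 -0.    0.93  0.46]
True [0.36, -0.28, 0.01] [-0.85  0.23  1.98 -0.    0.93 -0.85]
True [0.53, 0.2, 0.3] [ 0.21  0.13  1.43 -0.    1.58  0.21]
True [0.53, -0.05, 0.018] [-0.26  0.35  1.79 -0.    1.   -0.26]
False [0.53, 0.07, 0.3] None
False [0.37, 0.28, 0.01] [ 0.46  0.24  1.96 -0.    0.93 -2.68]
False [0.36, -0.28, 0.01] [-0.85  0.23  1.98 -0.    0.93  2.29]
False [0.53, 0.2, 0.3] None
False [0.53, -0.05, 0.018] None
```

```bash
python3 - <<'E'
from h import *
ctrl.move_to([.5,.05,.25],down(np.pi/2)); ctrl.hold(.3)
c=shot("w0")
print("rings",find("ring1","wrist",.008,c)); print("std",find("standard_a_mid","wrist",.032,c)); print("amb",find("amber_vial_mid","wrist",.032,c))
E
```

```text
rings [(0.97, [0.6042, 0.0095]), (0.94, [0.6179, 0.1612]), (0.88, [0.6165, 0.0866]), (0.66, [0.5964, -0.0587])]
std [(0.92, [0.4692, -0.0065])]
amb [(0.68, [0.4455, -0.1375])]
```

View pics/w0.png

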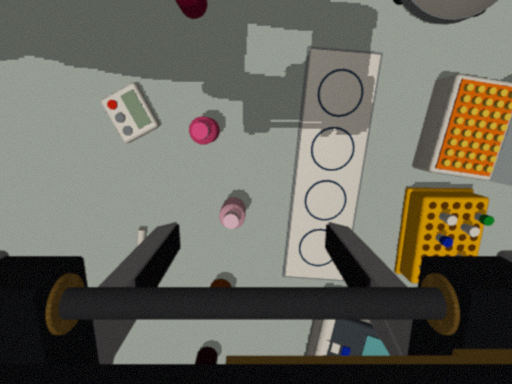

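```bash
cat >> h.py <<'E'
RM=np.array([[.6178,.1612],[.6140,.0865],[.6027,.0098],[.5956,-.0584]])
u=np.linalg.svd(RM-RM.mean(0))[2][0]; u*=np.sign(u[1])
RINGS=[RM.mean(0)+u*k*.075 for k in (1.5,.5,-.5,-1.5)]
PR=np.pi/2-np.arctan2(u[0],u[1])   # tool x along the row
G=.012
def look(p,psi,name=None):
    ctrl.move_to([p[0],p[1],.15],down(psi)); ctrl.hold(.25)
    c=vision.get_calibration("wrist"); im=vision.camera("wrist")
    if name: cv2.imwrite(f"pics/{name}.png",im[:,:,::-1])
    f=[d for d in find("standard_a_mid","wrist",.032,c)]
    print("seen",f)
    near=[np.array(x[1]) for x in f if np.hypot(*(np.array(x[1])-p))<.03]
    return near[0] if near else None
def pick(p,psi):
    ctrl.move_linear([p[0],p[1],.15],down(psi)) if np.hypot(*(np.array(p)-ctrl.get_state()["tool_pos"][:2]))>.001 else 0
    print("hit",ctrl.move_linear([p[0],p[1],G],f_stop=8)); jaws.gripper_close()
    s=ctrl.get_state(); print("grip",s["width"],s["grip_force"],s["tool_pos"])
    ctrl.move_linear([p[0],p[1],.15]); print("lifted w",ctrl.get_state()["width"])
def place(r,psi=PR):
    ctrl.move_linear([r[0],r[1],.15],down(psi),max_speed=.25)
    ctrl.move_linear([r[0],r[1],G+.02]); 
    print("touch",ctrl.move_linear([r[0],r[1],G+.0075],max_speed=.02,f_stop=3),ctrl.get_state()["tool_pos"])
    jaws.open_jaws(); ctrl.move_linear([r[0],r[1],.15]); print("t",ctrl.get_state()["t"])
E
python3 - <<'E'
from h import *
print(np.round(RINGS,4),PR)
p=np.array([.469,-.005]); n=look(p,np.pi/2,"a1")
print(n)
E
```

```text
[[ 0.6194  0.1616]
 [ 0.6115  0.0871]
 [ 0.6036  0.0125]
 [ 0.5957 -0.0621]] 1.4652724194422593
seen [(0.95, [0.4716, 0.0004])]
[4.716e-01 4.000e-04]
```

View pics/a1.png

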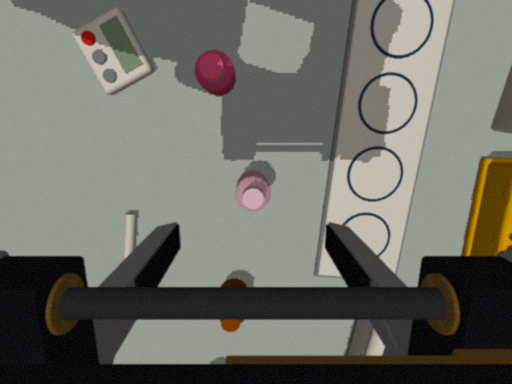

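```bash
sed -i 's/def look(p,psi,name=None)/def look(p,psi,name=None,q="standard_a_mid")/; s/find("standard_a_mid","wrist",.032,c)\]/find(q,"wrist",.032,c)]/' h.py; python3 - <<'E'
from h import *
c=vision.get_calibration("wrist")
print([np.round(ray(x,.008,c),4) for x in [(402,25),(388,103),(375.5,174),(365,236)]], ray((253,197),.064,c), ray((253,199),.06,c))
pick(np.array([.4712,-.001]),np.pi/2); place(RINGS[3])
shot("a2")
E
```

```text
[array([0.6165, 0.1611]), array([0.6109, 0.0879]), array([0.6054, 0.013 ]), array([ 0.6006, -0.0599])] [4.69853418e-01 3.24245406e-04] [ 0.46987485 -0.00259003]
hit False
grip 0.035718694284754215 29.99996244907379 [ 0.47120594 -0.0010048   0.01196333]
lifted w 0.03547519458352748
touch True [ 0.59541611 -0.06205816  0.01999283]
t 12.0167
```

View pics/a2.png

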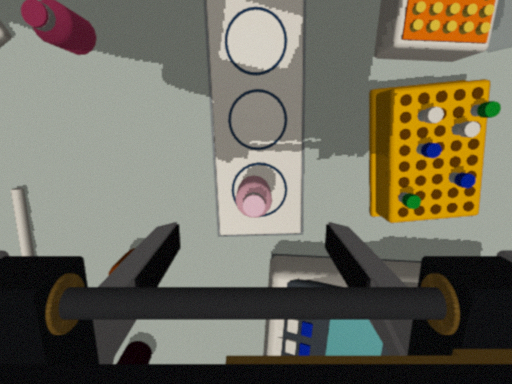

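```bash
python3 - <<'E'
from h import *
c=vision.get_calibration("wrist")
print([np.round(ray(x,.008,c),4) for x in [(256,40.5),(258,119.5),(260,190)]])
im=vision.camera("wrist")
print(find("ring1","wrist",.008,c),find("standard_a_mid","wrist",.04,c))
cv2.imwrite("pics/a3.png",cv2.resize(im[130:250,190:330,::-1],None,fx=5,fy=5,interpolation=2)[:600])
E
```

```text
[array([0.612 , 0.0882]), array([0.6064, 0.0131]), array([ 0.601 , -0.0623])]
[(0.78, [0.6093, 0.0112]), (0.7, [0.6131, 0.0901]), (0.67, [0.5991, -0.059]), (0.66, [0.4311, -0.147]), (0.46, [0.5877, -0.2267])] [(0.72, [0.591, -0.0617])]
```

View pics/a3.png

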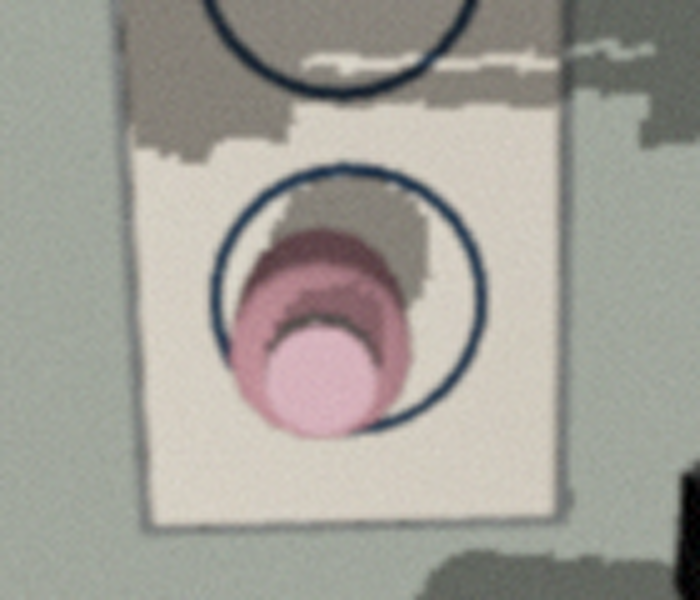

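```bash
cat >> h.py <<'E'
u=np.array([.073,.997]); u/=np.hypot(*u)
RINGS=[np.array([.6065,.0142])+u*.075*k for k in (2,1,0,-1)]; PR=np.pi/2-.073
E
python3 - <<'E'
from h import *
r=RINGS[3]; print(r)
ctrl.move_linear([.5954,-.0621,.15],down(PR)); ctrl.move_linear([.5954,-.0621,G+.008],f_stop=8)
jaws.gripper_close(); ctrl.move_linear([.5954,-.0621,.04],max_speed=.05); ctrl.move_linear([r[0],r[1],.04])
print(ctrl.move_linear([r[0],r[1],G+.0075],max_speed=.02,f_stop=3),ctrl.get_state()["tool_pos"])
jaws.open_jaws(); ctrl.move_linear([r[0],r[1],.15])
c=vision.get_calibration("wrist"); im=vision.camera("wrist")
crop=cv2.resize(im[130:250,190:330,::-1],None,fx=4,fy=4,interpolation=2)
n=look([.434,.109],np.pi/2+.5,q="standard_b_mid")
if n is None: print("fallback")
im=vision.camera("wrist"); b=cv2.resize(im[100:300,130:390,::-1],(624,480))
cv2.imwrite("pics/ab.png",np.hstack([cv2.resize(crop,(400,343)),cv2.resize(b,(400,343))])); print(ctrl.get_state()["t"])
E
```

```text
[ 0.60102319 -0.06059976]
True [ 0.60072007 -0.06053529  0.01992152]
seen [(0.77, [0.4352, 0.1141])]
19.575
```

View pics/ab.png

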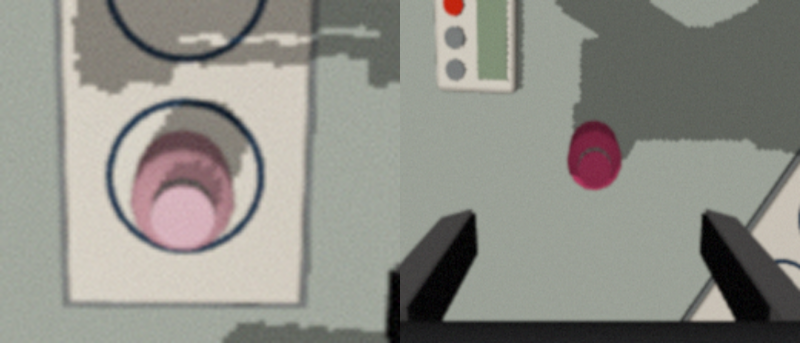

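```bash
python3 - <<'E'
from h import *
pick(np.array([.435,.1115]),np.pi/2+.5); place(RINGS[2])
n=look([.4225,.265],np.pi/2,name="c1",q="standard_c_mid"); print(n)
im=vision.camera("wrist"); cv2.imwrite("pics/c1.png",im[:,:,::-1])
E
```

```text
hit False
grip 0.035294361471352474 29.999889135360718 [0.43505742 0.11149503 0.01198599]
lifted w 0.03561967478337722
touch True [0.60626067 0.01418444 0.02000244]
t 27.3833
seen [(0.88, [0.4231, 0.2713])]
[0.4231 0.2713]
```

View pics/c1.png

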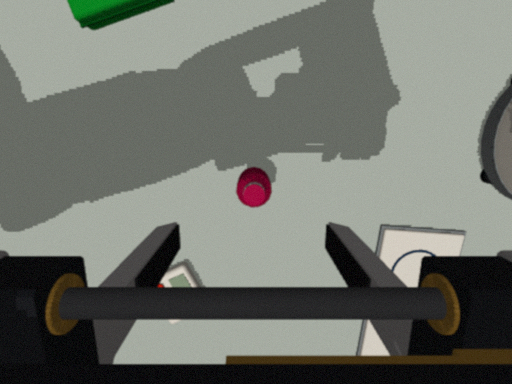

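```bash
python3 - <<'E'
from h import *
pick(np.array([.4225,.2675]),np.pi/2); place(RINGS[1])
im0=vision.camera("wrist")
n=look([.4208,-.257],np.pi/2,q="standard_d_mid"); print(n)
im=vision.camera("wrist"); cv2.imwrite("pics/cd.png",np.hstack([cv2.resize(i[:, 100:400,::-1],(400,512)) for i in (im0,im)]))
E
```

```text
hit False
grip 0.035648635072209466 29.99966025352478 [0.42257344 0.26749755 0.0119598 ]
lifted w 0.03512147743723069
touch True [0.61171885 0.08896451 0.01997901]
t 37.025
seen []
None
```

View pics/cd.png

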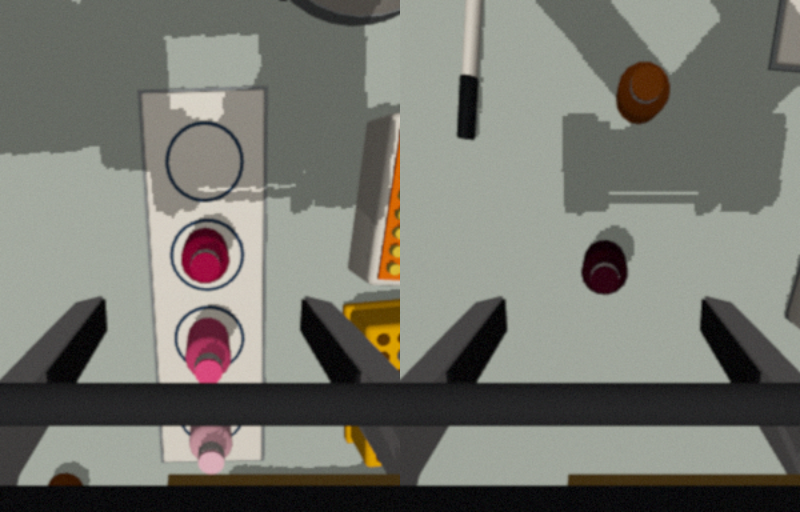

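```bash
python3 - <<'E'
from h import *
c=vision.get_calibration("wrist"); p=ray((254,200),.032,c); print(p)
print(regions:=[(round(d["confidence"],2),np.array(d["bbox"])*[512,384,512,384]) for d in regions_of("standard_d_mid","wrist")])
p=np.array([p[0],p[1]-.001])
pick(p,np.pi/2); place(RINGS[0])
r=RINGS[1]; ctrl.move_linear([r[0],r[1]+.01,.22]); ctrl.hold(.2); c=shot("end"); print(find("ring1","wrist",.008,c),[np.round(r,3) for r in RINGS])
shot("endtop","top")
E
```

```text
[ 0.4215836  -0.26227154]
[(0.56, array([236.9024, 177.792 , 267.2128, 222.2976]))]
hit False
grip 0.03568498185709792 29.999985694885254 [ 0.42158747 -0.26327429  0.01196204]
lifted w 0.03542517209962507
touch True [0.61721346 0.16376897 0.01999331]
t 47.8917
[(0.78, [0.5953, -0.0615]), (0.77, [0.6151, 0.1595]), (0.77, [0.6132, 0.0877]), (0.65, [0.6096, 0.0085])] [array([0.617, 0.164]), array([0.612, 0.089]), array([0.606, 0.014]), array([ 0.601, -0.061])]
```

View pics/end.png

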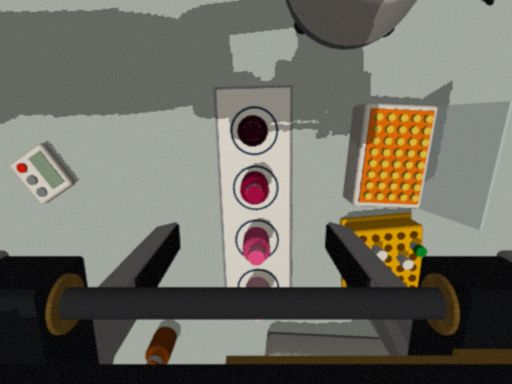

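```bash
python3 - <<'E'
from h import *
r=RINGS[2]; ctrl.move_linear([r[0],r[1]-.03,.22]); ctrl.hold(.2)
im=vision.camera("wrist"); cv2.imwrite("pics/end2.png",cv2.resize(im[50:250,180:330,::-1],(450,600),interpolation=2))
E
```

```text
(no output)
```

View pics/end2.png

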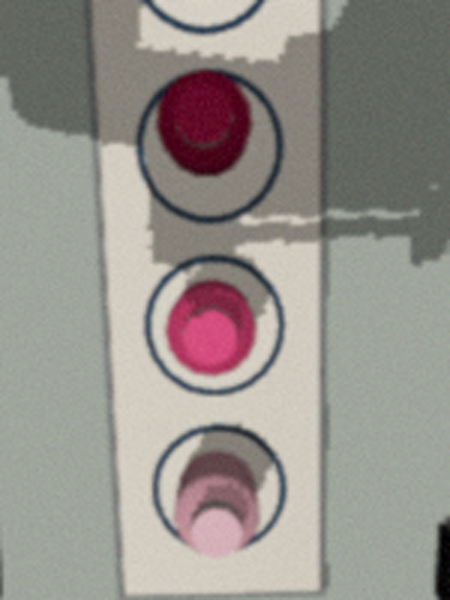

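```bash
python3 -c "
from h import *
print(job_done())"
```

```text
the job is handed in; nothing more can be done
None
```

The four standards stand upright in their rings, palest nearest the photometer to darkest farthest, and the job is handed in at about 50 s of the 96 s allowed. By the last pictures, three are within about 3 mm of centre and the second darkest is about 6 mm off (limit 12 mm); the amber vial was never handled, and no verdict came back.

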